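# Lock the pivot nuts of a screen-printing press

### The arm

A 7-joint arm with a two-finger parallel gripper is mounted at the origin on the work surface. World frame = base frame: x ahead of the robot, y to its left, z up, the work surface at z = 0. Lengths are in m, angles in rad, forces in N, time in s.
With the tool pointing down it reaches from about 0.425 to 0.875 m from the base axis. Payload 4.7 kg.
Tool frame: the origin (TCP) lies midway between the tips of the shut fingers; the grasp point (between the pads) lies 19 mm behind it; z points along the fingers, y is the line along which they close (so a half turn about z gives the same grasp; the last joint's range is limited). The gripper opens to 87 mm and grips with 3 to 60 N. Pads are 19 mm wide; open, the fingers measure 117 mm over their backs; the gripper's body (75 mm by 190 mm) begins 51 mm behind the grasp point.
Start: joints at [1.257, 0.321, -0.07, 1.45, 0.023, 1.371, -0.057], TCP at [0.209, -0.615, 0.223] pointing down, gripper open.
Joint ranges: [-2.86, 2.86], [-0.3, 2.09], [-1.38, 1.24], [0.06, 2.45], [-1.56, 4.7], [0.09, 2.05], [-2.69, 2.69]. Speed limits (rad/s): [2.57, 2.57, 3.14, 3.14, 3.14, 3.14, 3.14].

### API

Orientations are given as a rotation vector (axis times angle).
In Python, from bench import ctrl gives the robot as it stands. The module is installed in compiled form; this text tells all that it offers.
- The arm moves only by the shell command python3 -m handwheel 'ROWS' [FORCE]. ROWS is JSON, a list of rows, each a list of 7 numbers: the finger opening in m, from 0 to 0.087, then the shift along the tool's x, y, z in m, then the turn, a rotation vector about the tool's x, y, z in degrees. A call has 1 to 12 rows; each row shifts and turns the commanded pose from where the row before left it, along the tool's axes as they then stand; what a row does not reach is not made up. A row lasts 1/8 s, in which the tool goes at most 62.5 mm and 10.7 degrees, less where a joint would pass 70% of its speed; a pose out of reach is approached as far as the arm can. A call is refused whole if a number of a shift passes 0.0625 or a number of a turn 10.7, either way. A call with a gripper value outside its range is refused whole. The fingers move at their own pace and stop on an object; FORCE is the grip in N (left out, the last holds). Time passes only in rows, so rows that do not move let the fingers close. It gives the time, the measured TCP pose, the force, the opening and the grip force at its end, in the units of the state.
- ctrl.get_state(): the state, without advancing time (a new reading comes with each control period).
- ctrl.get_image(name): name is "scene" or "top"; returns (picture, depth): 420x560x3 uint8, blue, green, red; 420x560 float32, m along the optical axis (not along the pixel's ray), 0 where there is no reading.
- ctrl.camera_info(name): a dict with "intrinsics" (3x3 intrinsics, pixels), "D" ([k1, k2, p1, p2, k3] as OpenCV has them; the pictures are not rectified), "R" (3x3) and "t" (3): a world point X has camera coordinates R X + t. Camera axes: x right, y down, z forward; pixel columns grow to the right and rows downward; lengths in m; the calibration is good to about 2 mm. A picture is of the moment at which its call begins. camera_info takes no time and is no camera call.
- ctrl.close_job(): hands the job in; it is judged then, once.
The state is a dict: "time": time; "joint_positions": joint angles; "qd": joint speeds; "joint_torque": joint torques, N m; "position": TCP position; "tool_rot": TCP orientation; "ft_force": force on the tool from outside, world axes, zero at the start; "torque": the same for the moment, N m; "grip_width": opening from 0.0 (shut) to 1.0 (fully open); "grip_force": force on a finger pad.
Only numpy, scipy, OpenCV 4.12 (cv2) and the standard library are available. Lean on these libraries where they do the work, as an engineer would, in place of code of your own. Each camera call takes 0.05 s, during which the arm holds its last target. There are 200 camera calls.

### The job

The lower nut on the pivot of the screen press has just been adjusted: lock it there. Slip the larger of the two open spanners onto the lower nut with its handle lying along the arm's tail beside the turned-up flange, let the flange take the spanner so that the lower nut is held still, and turn the jam nut above it clockwise (seen from above) until it is firmly nipped up, about 0.9 N m at the nut and no more than 1.1. Then take the spanner off and lay it flat on the table clear of the press, leaving the other things on the table alone.

Things in the scene. Friction and masses are not known exactly. Their poses are not given: they have to be found in the camera images.
- press: Screen press, fixed. Origin: pivot axis at table level; x points to the clamped screen (blue mesh). Its flat steel arm has its upper face at z = 60 mm: a round eye, 86 mm across, about the axis, and a tongue, the tail, out to x = -100 mm, y -25 to +18 mm. An 18 mm stud on the axis, 104 mm high, carries two hex nuts, 27 mm across flats. The rest is lower than 85 mm.
- flange: Turned-up edge of the tail: a rigid steel lug on the tail's +y side, x -92 to -72 mm, y +14.5 to +18.5 mm, from the tail's face 16 mm up (press axes; origin on the pivot axis at the face, z = 60 mm above the table). With a spanner on the lower nut and its handle out along the tail, the handle's side comes to bear on its inner face (y = +14.5) when the nuts are dragged clockwise.
- setnut: Lower nut, already adjusted: hex, 27 mm across flats, 31 over corners, 16 mm high, on the arm's face. Origin: centre of its underside; flats face its +-y, corners on +-x; its x starts within 6 degrees of the press's x. Over 0.2 N m turns it; a tight jam nut drags it. In a braced spanner it still gives up to 20 degrees (play, then some 5 N m per rad); past 30 degrees the adjustment is lost.
- set_corner (a point): A corner of the lower nut, 15.6 mm from the pivot axis on the nut's +x, at half its height: its path shows how far the lower nut has been turned (1 mm per 3.7 degrees).
- jam_top (a point): Centre of the top of the jam nut (hex, 27 mm across flats, 12 mm high, thread 2.5 mm a turn), 88 mm above the table; its flats face this point's +-y, its corners are on +-x; the stud reaches 16 mm higher. It starts loose, 11 to 58 degrees short of meeting the lower nut below it (a gap too small to measure), turning at about 0.1 N m; once it meets, it drags the lower nut. It stays where it is left.
- spanner: The larger spanner, steel, 200 mm long, 9 mm thick, 0.24 kg, flat on the table. Origin: centre of the jaws, underside; x out of the mouth. Jaws 28.4 mm apart, straight in line with the handle (6 degrees of play on the nut); throat 16 mm behind the origin, prong tips 16 mm ahead, mouth flared to 33 mm; head 54 mm wide, to 28 mm behind; handle 20 mm wide, to 184 mm behind.
- spanner_grip (a point): On the middle of the larger spanner's handle, at half its thickness, 120 mm behind the jaws' centre: a grip here stays clear of the tail and flange when the spanner is on the nut. Centre of mass 50 mm ahead of it. Seated, the spanner lies flat on the arm's face and can be let go. Slipping it on along the tail, its head comes down between flange and nut, 40 mm from the axis.
- small_spanner: The smaller spanner, of the same shape, 148 mm long, jaws 20 mm: too small for these nuts; leave it alone. Origin: centre of the jaws on the underside, x out of the mouth.
- tape: Bystander: roll of dark tape lying flat, 84 mm diameter, 24 mm high. Origin: centre of its underside.
- pen: Bystander: white pen, 146 mm long along x, 10 mm thick. Origin: middle, underside.
- ink_jar: Bystander: ink jar, 66 mm diameter, 75 mm high. Origin: centre of its underside.
- squeegee: Bystander: wooden squeegee, 200 mm long along y, 32 mm wide, 73 mm high. Origin: centre of its underside.
- ink_knife: Bystander: ink knife (spatula) lying along its x. Origin: underside.
- wax_block: Bystander: pale block, 60 x 35 x 22 mm. Origin: centre of its underside.

How it is judged:
On the way, in this order (a step that is already met when the one before it is completed fails the run):
1. the larger spanner sits on the lower nut: jaw centre within 5 mm of the nut's axis, level with the nut, lying flat (horizontal distance between spanner and setnut below 0.005 m and z of spanner in the frame of setnut between -0.003 and 0.005 m and angle between spanner's own z axis and vertical below 0.12 rad), for 0.2 s.
2. the jam nut is tight on the lower nut while the spanner holds it: the spanner, let go, bears on the flange with more than 4.5 N, some 0.65 N m at the nut (contact force between spanner and flange above 4.5 N and contact force between the fingers and spanner below 1 N), for 0.2 s.
At the end, for the whole second after the job is handed in: The jam nut is still home on the lower nut (within 0.05 mm, 7 degrees of turn), the lower nut has turned less than 30 degrees (corner moved under 8 mm), and the larger spanner lies flat and still on the table, off the press, its jaws more than 120 mm from the pivot (z of jam_top in the frame of setnut below 0.02835 m and distance of set_corner from where it was at the start of the episode below 0.008 m and height (world z) of spanner between -0.004 and 0.006 m and angle between spanner's own z axis and vertical below 0.08 rad and horizontal distance between spanner and press above 0.12 m and linear speed of spanner below 0.02 m/s and contact force between spanner and press below 0.1 N); the robot touches nothing.
It fails at once if the lower nut is turned by more than 30 degrees from its adjustment (distance of set_corner from where it was at the start of the episode above 0.008 m).
It fails at once if overtightened: the spanner, not in the gripper, bears on the flange with more than 11 N, some 1.2 N m at the nut (contact force between spanner and flange above 11 N and contact force between the fingers and spanner below 1 N).
It fails at once if another thing on the table (small spanner, tape, pen, jar, squeegee, knife, block) is moved by more than 30 mm (distance of any of small_spanner, tape, pen, ink_jar, squeegee, ink_knife, wax_block from where it was at the start of the episode above 0.03 m).
It also fails if it takes over 72 s, if anything falls off the work surface, if the arm or the gripper's body presses on something with over 40 N, if the wrist force passes 120 N, or if a joint passes its speed limit or range.

## Working session

There is one attempt and no reset: what is moved stays moved. The work goes in short steps, Python scripts to look and compute and a shell command to move; the robot and the scene stay as the last step left them, time stands still between calls to the robot, and variables do not carry over. Pictures are saved under pics/ and viewed, at most 10 in all, crops included, and the job is handed in when it is done.

```bash
mkdir -p pics; ls; python3 - <<'E'
from bench import ctrl
import cv2,numpy as np
for n in("top","scene"):
    im,d=ctrl.get_image(n); cv2.imwrite(f"pics/{n}0.png",im); np.save(f"{n}0.npy",d)
    i=ctrl.camera_info(n); print(n,{k:np.round(v,4).tolist() for k,v in i.items()},(d>0).mean())
s=ctrl.get_state(); print({k:np.round(v,3).tolist() for k,v in s.items()})
E
```

```text
pics
top {'intrinsics': [[534.9556, 0.0, 276.1415], [0.0, 534.9556, 210.7926], [0.0, 0.0, 1.0]], 'D': [-0.082, 0.0, 0.0, 0.0, 0.0], 'R': [[-0.0172, -0.9998, -0.0087], [-0.9942, 0.0181, -0.1057], [0.1058, 0.0068, -0.9944]], 't': [0.01, 0.5547, 1.4422]} 0.9958843537414966
scene {'intrinsics': [[395.4342, 0.0, 275.2809], [0.0, 395.4342, 211.4944], [0.0, 0.0, 1.0]], 'D': [0.0166, 0.0, 0.0, 0.0, 0.0], 'R': [[-0.7492, 0.6623, -0.0072], [0.4683, 0.522, -0.7129], [-0.4684, -0.5374, -0.7013]], 't': [0.4108, -0.1712, 1.512]} 0.996016156462585
{'time': 0.1, 'joint_positions': [1.257, 0.322, -0.07, 1.452, 0.023, 1.371, -0.057], 'qd': [-0.0, -0.003, 0.0, -0.001, 0.001, -0.001, -0.001], 'joint_torque': [-0.001, -49.257, -0.406, -31.34, -0.064, 0.039, 0.0], 'position': [0.209, -0.615, 0.222], 'tool_rot': [-3.098, -0.512, 0.001], 'ft_force': [-0.445, 0.272, 0.575], 'torque': [-0.014, -0.029, -0.017], 'grip_force': 0.0, 'grip_width': 1.001}
```

View pics/top0.png

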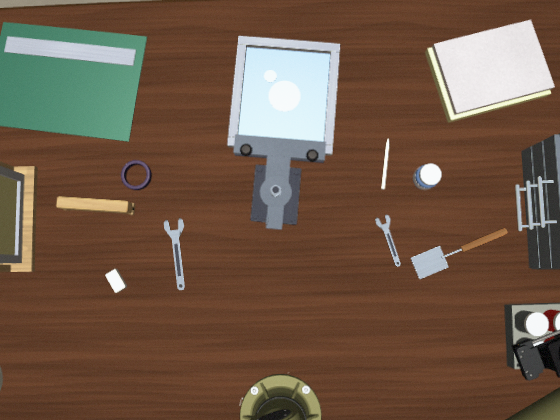

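View pics/scene0.png

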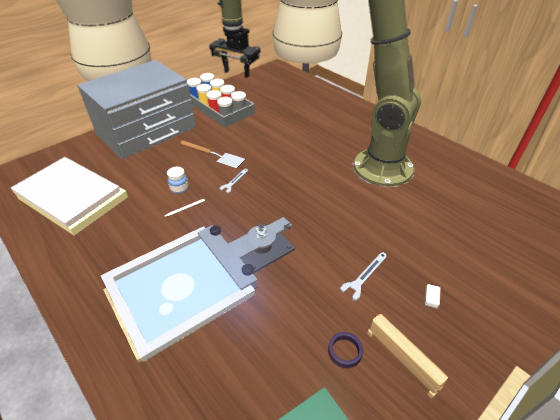

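The top view shows the larger spanner at px (175,225)–(181,288), with its mouth pointing up. The pivot is at about (276,190), the tail points toward the robot, and the screen is at the top. Next I'll measure the spanner and enlarge the press.

```bash
cat > h.py <<'E'
from bench import ctrl
import cv2,numpy as np
from scipy.spatial.transform import Rotation as Ro
def cam(n):
    i=ctrl.camera_info(n); return [np.array(i[k],float) for k in("intrinsics","D","R","t")]
def ray(n,px,z):
    K,D,R,t=cam(n); p=cv2.undistortPoints(np.array(px,float).reshape(-1,1,2),K,D)[:,0]
    d=np.c_[p,np.ones(len(p))]@R; c=-R.T@t
    return c+d*((z-c[2])/d[:,2])[:,None]
def proj(n,X):
    K,D,R,t=cam(n); return cv2.projectPoints(np.array(X,float).reshape(-1,1,3),cv2.Rodrigues(R)[0],t,K,D)[0][:,0]
E
python3 - <<'E'
from h import *
im=cv2.imread("pics/top0.png"); d=np.load("top0.npy")
hsv=cv2.cvtColor(im,cv2.COLOR_BGR2HSV)
x0,y0,x1,y1=155,210,200,300
m=((hsv[...,1]<90)|(im[...,0]>85)).astype(np.uint8)*255
mm=np.zeros_like(m); mm[y0:y1,x0:x1]=m[y0:y1,x0:x1]
cs,_=cv2.findContours(mm,cv2.RETR_EXTERNAL,cv2.CHAIN_APPROX_NONE); c=max(cs,key=cv2.contourArea)
P=ray("top",c[:,0],0.007)[:,:2]
print("area",cv2.contourArea(c))
# handle centreline: filled mask points
f=np.zeros_like(m); cv2.drawContours(f,[c],-1,255,-1); ys,xs=np.nonzero(f)
Q=ray("top",np.c_[xs,ys],0.007)[:,:2]
v=np.linalg.svd(Q-Q.mean(0),full_matrices=False)[2][0]; v*=np.sign(v[0])
for _ in range(3):
    s=Q@v; n=np.array([-v[1],v[0]]); e=s.min()
    h=Q[(s>e+.025)&(s<e+.125)]
    w=np.linalg.svd(h-h.mean(0),full_matrices=False)[2][0]; v=w*np.sign(w[0])
s=Q@v;n=np.array([-v[1],v[0]]);print("axis",v,np.degrees(np.arctan2(v[1],v[0])),"len",s.max()-s.min(),"head off",[(Q[(s>s.max()-a)]@n-h.mean(0)@n).min() for a in(.06,)],[(Q[(s>s.max()-a)]@n-h.mean(0)@n).max() for a in(.06,)])
L=lambda a: h.mean(0)+v*(a-h.mean(0)@v)
print("tail end",L(s.min()),"tip",L(s.max()),"jaw from end",L(s.min()+.184),"from tip",L(s.max()-.016))
a=cv2.resize(im[140:240,230:320],None,fx=6,fy=6,interpolation=cv2.INTER_CUBIC);cv2.imwrite("pics/press.png",a)
print(np.round(d[170:236:6,250:304:6]*1000))
E
```

```text
area 573.5
axis [0.99352552 0.11360912] 6.523407675336391 len 0.19949951779643166 head off [np.float64(-0.027671834939774986)] [np.float64(0.028911188451777342)]
tail end [0.34161788 0.26770117] tip [0.53982574 0.29036614] jaw from end [0.52442658 0.28860525] from tip [0.52392933 0.28854839]
[[1513. 1505. 1497. 1454. 1450. 1451. 1454. 1500. 1496.]
 [1515. 1496. 1495. 1451. 1451. 1452. 1450. 1497. 1497.]
 [1510. 1498. 1503. 1442. 1446. 1451. 1450. 1497. 1492.]
 [1507. 1494. 1449. 1454. 1405. 1415. 1448. 1495. 1495.]
 [1505. 1496. 1450. 1443. 1417. 1432.    0. 1496. 1500.]
 [1507. 1490. 1491. 1438. 1445. 1441. 1443. 1489. 1490.]
 [1502. 1497. 1491. 1441. 1444. 1439. 1496. 1492. 1493.]
 [1500. 1494. 1485. 1442. 1442. 1439. 1478. 1487. 1495.]
 [1501. 1499. 1483. 1442. 1444. 1435. 1490. 1480. 1504.]
 [1499. 1494. 1498. 1440. 1439. 1438. 1496. 1499. 1498.]
 [1494. 1495. 1505. 1491. 1497. 1497. 1494. 1496. 1499.]]
```

View pics/press.png

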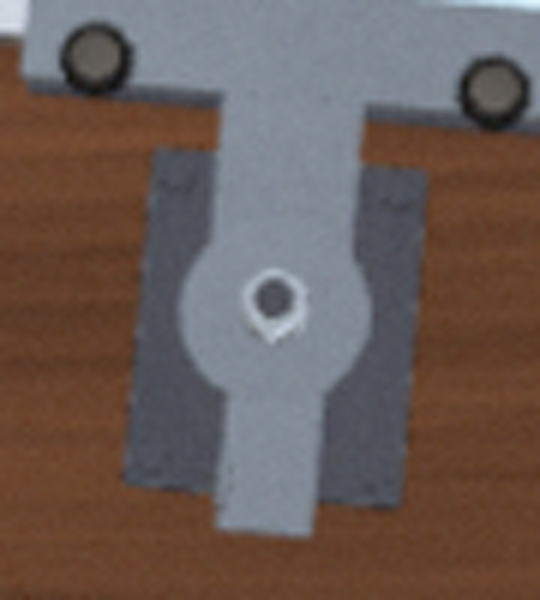

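The crop shows the stud top at (273,297) and the eye, about 194 px across, centred near (275,312). The tail's left edge runs (228,400)→(215,530) and its right edge (322,400)→(311,535). The press is therefore yawed a few degrees.

```bash
python3 - <<'E'
from h import *
im=cv2.imread("pics/top0.png")
u=lambda p:(np.array(p,float)+.5)/6-.5+[230,140]
print("stud",ray("top",u([[273,297]]),.104),"eyecentre",ray("top",u([[275,312]]),.06))
print("eye l/r",ray("top",u([[178,310],[372,312]]),.06))
for a,b,z in(((228,400),(215,530),.06),((322,400),(311,535),.06),((215,530),(311,535),.06),((155,150),(125,483),.01),((427,172),(402,505),.01),((30,90),(540,135),.045)):
    q=ray("top",u([a,b]),z); e=q[0]-q[1]; print(np.round(q[:,:2],4).tolist(),np.degrees(np.arctan2(e[1],e[0])))
# screen-frame edges by blue mask
hsv=cv2.cvtColor(im,cv2.COLOR_BGR2HSV); m=cv2.inRange(hsv,(80,35,200),(110,255,255))
cs,_=cv2.findContours(m,cv2.RETR_EXTERNAL,cv2.CHAIN_APPROX_NONE);c=max(cs,key=cv2.contourArea)
q=ray("top",c[:,0],.04)[:,:2].astype(np.float32); print("mesh",cv2.contourArea(c),cv2.minAreaRect(q))
sc=cv2.imread("pics/scene0.png");cv2.imwrite("pics/press_s.png",cv2.resize(sc[205:285,210:310],None,fx=7,fy=7,interpolation=cv2.INTER_CUBIC))
E
```

```text
stud [[0.6041707  0.00139999 0.104     ]] eyecentre [[0.60382365 0.00097444 0.06      ]]
eye l/r [[ 0.60554729  0.0446907   0.06      ]
 [ 0.60301878 -0.04273032  0.06      ]]
[[0.5643, 0.0228], [0.5058, 0.0295]] -6.569823358085563
[[0.5635, -0.0195], [0.5028, -0.0134]] -5.695142929996939
[[0.5058, 0.0295], [0.5028, -0.0134]] 85.9886368323959
[[0.6888, 0.0564], [0.5322, 0.0723]] -5.81718740960489
[[0.6759, -0.071], [0.5196, -0.0559]] -5.509375203039145
[[0.7111, 0.1119], [0.6857, -0.1217]] 83.7788649208039
mesh 2304.5 ((0.9369038343429565, -0.034246817231178284), (0.23881492018699646, 0.15208317339420319), 84.01058197021484)
```

View pics/press_s.png

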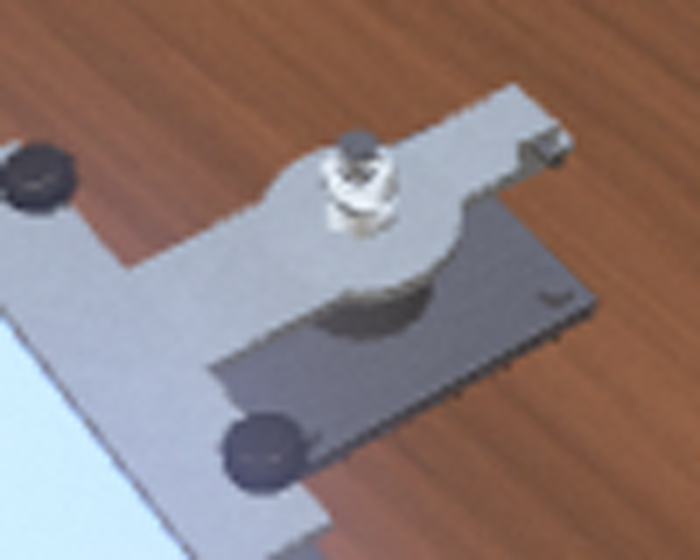

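The scene crop shows the stud top at crop (357,140), the flange lug at (545,145) on the tail's +y side, and both nuts bright at (360,190). I'll use pivot ≈ (0.604, 0.001) and press yaw ≈ −6°. Next I'll cross-check that and plan the approach rows.

```bash
cat >> h.py <<'E'
def T(yaw):
    c,s=np.cos(np.radians(yaw)),np.sin(np.radians(yaw)); return np.array([[c,s,0],[s,-c,0],[0,0,-1.]])
def now():
    s=ctrl.get_state(); R=Ro.from_rotvec(s["tool_rot"]).as_matrix()
    return s,np.array(s["position"]),np.degrees(np.arctan2(R[1,0],R[0,0]))
def rows(wps,p=None,y=None,step=.05):
    """tool-axis rows (mm, deg about z) through waypoints (x,y,z,tool-x yaw)"""
    if p is None: _,p,y=now()
    for w in wps:
        w=np.array(w,float); dy=(w[3]-y+180)%360-180 if abs(w[3]-y)>360 else w[3]-y
        n=int(max(1,np.ceil(np.linalg.norm(w[:3]-p)/step),np.ceil(abs(dy)/10)))
        for i in range(n):
            d=T(y).T@((w[:3]-p)/(n-i)); r=-(w[3]-y)/(n-i)
            d=np.round(d,4);r=np.round(r,2); p=p+T(y)@d; y=y-r
            print(d.tolist(),r)
        print("-- at",np.round(p,4),round(y,2))
def st():
    s,p,y=now(); R=Ro.from_rotvec(s["tool_rot"]).as_matrix()
    print("t",round(s["time"],2),"p",np.round(p,4),"yaw",round(y,2),"zaxis",np.round(R[:,2],4),"F",np.round(s["ft_force"],2),"M",np.round(s["torque"],3),"w",round(s["grip_width"]*87,2),"g",round(s["grip_force"],2),"q",np.round(s["joint_positions"],2))
E
python3 - <<'E'
from h import *
st()
print(proj("scene",[[.604,.0012,.104]]),"seen 260.6 224.6")
# spanner check in scene: jaw, end
print(proj("scene",[[.5242,.2886,.009],[.3416,.2677,.009]]))
rows([(.45,-.35,.2,50),(.56,.0,.2,110),(.405,.275,.12,186.5)])
E
```

```text
t 0.1 p [ 0.209  -0.6149  0.2216] yaw 18.78 zaxis [-7.0e-04  1.6e-03 -1.0e+00] F [-0.44  0.27  0.57] M [-0.014 -0.029 -0.017] w 87.11 g 0.0 q [ 1.26  0.32 -0.07  1.45  0.02  1.37 -0.06]
[[261.01541094 224.54578195]] seen 260.6 224.6
[[350.21418866 289.78740849]
 [384.71042946 251.72366738]]
[0.0392, -0.0217, 0.0027] -3.9
[0.0406, -0.0189, 0.0027] -3.9
[0.0417, -0.0161, 0.0027] -3.9
[0.0428, -0.0133, 0.0027] -3.9
[0.0435, -0.0103, 0.0027] -3.9
[0.0442, -0.0073, 0.0027] -3.91
[0.0446, -0.0043, 0.0027] -3.9
[0.0447, -0.0013, 0.0027] -3.91
-- at [ 0.45 -0.35  0.2 ] 50.0
[0.0424, -0.0176, -0.0] -7.5
[0.0443, -0.0119, -0.0] -7.5
[0.0455, -0.006, -0.0] -7.5
[0.0458, -0.0001, -0.0] -7.5
[0.0455, 0.0059, -0.0] -7.5
[0.0443, 0.0118, -0.0] -7.5
[0.0424, 0.0175, -0.0] -7.5
[0.0397, 0.0229, -0.0] -7.5
-- at [0.56 0.   0.2 ] 110.0
[0.0389, -0.0064, 0.01] -9.56
[0.0395, 0.0001, 0.01] -9.56
[0.0389, 0.0067, 0.01] -9.56
[0.0372, 0.013, 0.01] -9.56
[0.0346, 0.019, 0.01] -9.56
[0.0309, 0.0245, 0.01] -9.57
[0.0264, 0.0293, 0.01] -9.56
[0.0212, 0.0333, 0.01] -9.57
-- at [0.405 0.275 0.12 ] 186.5
```

```bash
python3 -m handwheel '[[0.087,0.0392,-0.0217,0.0027,0,0,-3.9],[0.087,0.0406,-0.0189,0.0027,0,0,-3.9],[0.087,0.0417,-0.0161,0.0027,0,0,-3.9],[0.087,0.0428,-0.0133,0.0027,0,0,-3.9],[0.087,0.0435,-0.0103,0.0027,0,0,-3.9],[0.087,0.0442,-0.0073,0.0027,0,0,-3.9],[0.087,0.0446,-0.0043,0.0027,0,0,-3.9],[0.087,0.0447,-0.0013,0.0027,0,0,-3.9],[0.087,0.0424,-0.0176,0,0,0,-7.5],[0.087,0.0443,-0.0119,0,0,0,-7.5],[0.087,0.0455,-0.006,0,0,0,-7.5],[0.087,0.0458,0,0,0,0,-7.5]]'
python3 -m handwheel '[[0.087,0.0455,0.0059,0,0,0,-7.5],[0.087,0.0443,0.0118,0,0,0,-7.5],[0.087,0.0424,0.0175,0,0,0,-7.5],[0.087,0.0397,0.0229,0,0,0,-7.5],[0.087,0.0389,-0.0064,0.01,0,0,-9.56],[0.087,0.0395,0,0.01,0,0,-9.56],[0.087,0.0389,0.0067,0.01,0,0,-9.56],[0.087,0.0372,0.013,0.01,0,0,-9.56],[0.087,0.0346,0.019,0.01,0,0,-9.56],[0.087,0.0309,0.0245,0.01,0,0,-9.56],[0.087,0.0264,0.0293,0.01,0,0,-9.56],[0.087,0.0212,0.0333,0.01,0,0,-9.56]]'
python3 - <<'E'
from h import *
im,d=ctrl.get_image("top"); cv2.imwrite("pics/t1.png",im)
cv2.imwrite("pics/nut.png",cv2.resize(im[177:203,262:290],None,fx=16,fy=16,interpolation=cv2.INTER_CUBIC))
st(); rows([(.405,.275,.12,186.5),(.405,.275,.0035,186.5)])
E
```

```text
time: 1.6
position: [0.5054, -0.174, 0.2006]
tool_rot: [-2.402, -2.024, 0.001]
ft_force: [0.8, 0.3, -0.1]
grip_width: 1.001
grip_force: 0.0
time: 3.1
position: [0.4047, 0.2751, 0.1205]
tool_rot: [-0.185, 3.136, -0.001]
ft_force: [0.7, -0.1, 0.1]
grip_width: 0.999
grip_force: 0.0
t 3.15 p [0.4004 0.2802 0.1197] yaw -172.57 zaxis [-0.0028  0.0024 -1.    ] F [-3.97  2.02  0.27] M [0.277 0.111 0.007] w 87.06 g 0.0 q [ 0.33  0.16 -1.05  1.94  0.15  1.12  0.92]
[-0.0001, -0.0002, -0.0] -9.97
[-0.0001, -0.0002, -0.0] -9.97
[-0.0, -0.0002, -0.0] -9.97
[-0.0, -0.0002, -0.0] -9.97
[0.0, -0.0002, -0.0] -9.97
[0.0, -0.0002, -0.0] -9.97
[0.0001, -0.0002, -0.0] -9.97
[0.0001, -0.0002, -0.0] -9.98
[0.0001, -0.0001, -0.0] -9.97
[0.0002, -0.0001, -0.0] -9.98
[0.0002, -0.0001, -0.0] -9.97
[0.0002, -0.0, -0.0] -9.98
[0.0002, -0.0, -0.0] -9.97
[0.0002, 0.0, -0.0] -9.98
[0.0002, 0.0, -0.0] -9.97
[0.0002, 0.0001, -0.0] -9.98
[0.0001, 0.0001, -0.0] -9.97
[0.0001, 0.0001, -0.0] -9.98
[0.0001, 0.0002, -0.0] -9.97
[0.0001, 0.0002, -0.0] -9.98
[0.0001, 0.0002, -0.0] -9.97
[0.0, 0.0002, -0.0] -9.98
[-0.0, 0.0002, -0.0] -9.97
[-0.0, 0.0002, -0.0] -9.98
[-0.0001, 0.0002, -0.0] -9.97
[-0.0001, 0.0001, -0.0] -9.98
[-0.0001, 0.0001, -0.0] -9.97
[-0.0001, 0.0001, -0.0] -9.98
[-0.0002, 0.0001, -0.0] -9.97
[-0.0002, 0.0, -0.0] -9.98
[-0.0002, 0.0, -0.0001] -9.97
[-0.0002, -0.0, -0.0] -9.98
[-0.0002, -0.0, -0.0001] -9.97
[-0.0001, -0.0001, -0.0] -9.98
[-0.0001, -0.0001, -0.0001] -9.97
[-0.0002, -0.0001, -0.0] -9.98
-- at [0.405 0.275 0.12 ] 186.5
[0.0, -0.0, 0.0388] 0.0
[0.0, -0.0, 0.0388] 0.0
[0.0, -0.0, 0.0389] 0.0
-- at [0.405  0.275  0.0035] 186.5
```

View pics/nut.png

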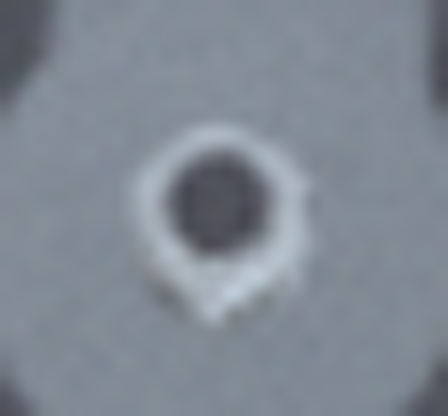

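The crop shows the stud's dark top at about (217,203) inside a bright nut ring, with a nut corner at the bottom (210,318), toward the tail. That doesn't give a reliable flat angle, so I'll rely on the grip width to find it.

```bash
python3 -m handwheel '[[0.06,0,0,0.03,0,0,0],[0.06,0,0,0.03,0,0,0],[0.06,0,0,0.025,0,0,0],[0.06,0,0,0,0,0,0],[0.06,0,0,0,0,0,0],[0.06,0,0,0,0,0,0]]'
python3 - <<'E'
from h import *
st(); rows([(.405,.275,.0035,-173.5)])
im,d=ctrl.get_image("top"); print(proj("top",[[.405,.275,.009]]))
E
```

```text
time: 3.9
position: [0.4064, 0.2749, 0.0371]
tool_rot: [-0.177, 3.135, 0.001]
ft_force: [-0.9, 0.4, 0.7]
grip_width: 0.69
grip_force: 0.0
t 3.9 p [0.4064 0.2749 0.0371] yaw -173.55 zaxis [ 2.e-03  5.e-04 -1.e+00] F [-0.86  0.36  0.74] M [ 0.124 -0.096  0.047] w 60.0 g 0.0 q [ 0.24  0.3  -0.98  2.02  0.31  0.97  0.79]
[0.0013, 0.0003, 0.0336] -0.05
-- at [0.405  0.275  0.0035] -173.5
[[178.03691206 267.07278949]]
```

```bash
python3 -m handwheel '[[0.06,0.0007,0,0.015,0,0,0],[0.06,0,0,0.012,0,0,0],[0.06,0,0,0.0065,0,0,0],[0.06,0,0,0,0,0,0],[0.01,0,0,0,0,0,0],[0.01,0,0,0,0,0,0],[0.01,0,0,0,0,0,0],[0.01,0,0,0,0,0,0],[0.01,0,0,0,0,0,0],[0.01,0,0,0,0,0,0]]' 45
python3 -c "
from h import *
st()"
```

```text
time: 5.2
position: [0.4049, 0.2746, 0.0025]
tool_rot: [-0.177, 3.136, 0.0]
ft_force: [-0.4, 0.4, 0.6]
grip_width: 0.222
grip_force: 45.0
t 5.2 p [0.4049 0.2746 0.0025] yaw -173.53 zaxis [ 2.e-04  2.e-04 -1.e+00] F [-0.44  0.36  0.65] M [ 0.26  -0.142  0.011] w 19.33 g 44.99 q [ 0.2   0.36 -0.94  2.04  0.37  0.92  0.74]
```

```bash
python3 -m handwheel '[[0.01,0,0,-0.015,0,0,0],[0.01,0,0,-0.03,0,0,0],[0.01,0,0,-0.04,0,0,0],[0.01,0,0,-0.04,0,0,0],[0.01,0,0,0,0,0,0],[0.01,0,0,0,0,0,0],[0.01,0,0,0,0,0,0]]' 60
cat >> h.py <<'E'
def spanner_in_hand(z=None,name="top",save=None):
    """jaw centre/axis from the picture: bright grey mask ahead of the fingers, at height z of the upper face"""
    s,p,y=now(); im,d=ctrl.get_image(name)
    if save: cv2.imwrite(save,im)
    return im,d,p,y
E
python3 - <<'E'
from h import *
st(); im,d,p,y=spanner_in_hand(save="pics/t2.png")
a=-T(y)[:,0]; jaw=p+.12*a; jaw[2]=p[2]+.0065
c=proj("top",[jaw,p])[0]; print("expect jaw px",c); c=c.astype(int)
cv2.imwrite("pics/t2c.png",cv2.resize(im[c[1]-45:c[1]+75,c[0]-55:c[0]+55],None,fx=5,fy=5,interpolation=cv2.INTER_CUBIC)); print(c)
k=im[c[1]-25:c[1]+25,c[0]-20:c[0]+20]; hs=cv2.cvtColor(k,cv2.COLOR_BGR2HSV)
m=(hs[...,1]<70); dd=d[c[1]-25:c[1]+25,c[0]-20:c[0]+20]; print(np.median(dd[m]), m.sum())
rows([(.4449,.0179,.13,-186)])
E
```

```text
time: 6.08
position: [0.4038, 0.2737, 0.1261]
tool_rot: [0.177, -3.134, 0.001]
ft_force: [0.4, -0.1, -1.7]
grip_width: 0.218
grip_force: 60.0
t 6.08 p [0.4038 0.2737 0.1261] yaw -173.53 zaxis [-0.0025 -0.0011 -1.    ] F [ 0.39 -0.09 -1.68] M [ 0.047 -0.018  0.025] w 18.96 g 59.98 q [ 0.35  0.15 -1.06  1.93  0.14  1.14  0.92]
expect jaw px [164.14878032 220.8829798 ]
[164 220]
1.3676648 348
[-0.002, -0.0432, -0.0006] 2.08
[-0.0036, -0.043, -0.0006] 2.08
[-0.0051, -0.0429, -0.0007] 2.08
[-0.0067, -0.0427, -0.0006] 2.08
[-0.0082, -0.0424, -0.0007] 2.08
[-0.0097, -0.0421, -0.0006] 2.07
-- at [0.4449 0.0179 0.13  ] -186.0
```

View pics/t2c.png

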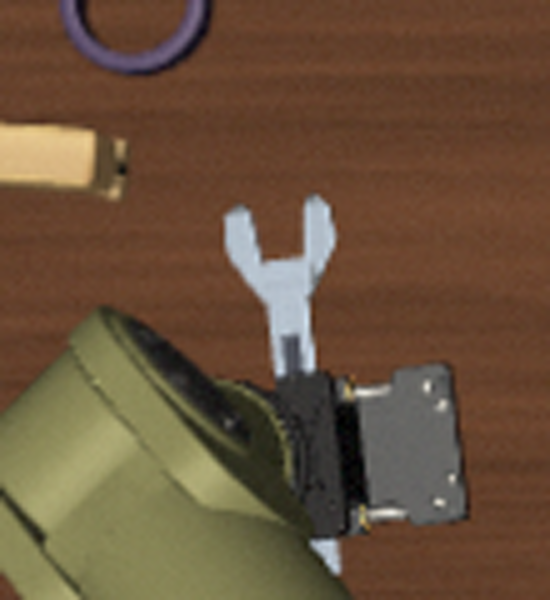

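The crop shows the spanner held level with its prong tips at (238,208) and (317,197). The jaw centre is within about 1 px of the expected (164,221). Now I'll move it over the tail.

```bash
python3 -m handwheel '[[0.01,-0.002,-0.0432,-0.0006,0,0,2.08],[0.01,-0.0036,-0.043,-0.0006,0,0,2.08],[0.01,-0.0051,-0.0429,-0.0007,0,0,2.08],[0.01,-0.0067,-0.0427,-0.0006,0,0,2.08],[0.01,-0.0082,-0.0424,-0.0007,0,0,2.08],[0.01,-0.0097,-0.0421,-0.0006,0,0,2.07],[0.01,0,0,0,0,0,0],[0.01,0,0,0,0,0,0],[0.01,0,0,0,0,0,0],[0.01,0,0,0,0,0,0]]'
python3 - <<'E'
from h import *
st(); im,d,p,y=spanner_in_hand(save="pics/t3.png")
a=-T(y)[:,0]; zt=p[2]+.0065; pts=[p+a*.12,p+a*.136,p+a*.07]
for q in pts:q[2]=zt
c=proj("top",pts); print(c.round(1)); c=c[0].astype(int)
print(c,"crop origin",c[0]-45,c[1]-40)
cv2.imwrite("pics/t3c.png",cv2.resize(im[c[1]-40:c[1]+60,c[0]-45:c[0]+45],None,fx=6,fy=6,interpolation=cv2.INTER_CUBIC))
E
```

```text
time: 7.38
position: [0.4457, 0.0194, 0.1311]
tool_rot: [-0.161, -3.137, 0.0]
ft_force: [-0.5, -0.4, -2.1]
grip_width: 0.215
grip_force: 60.0
t 7.38 p [0.4457 0.0194 0.1311] yaw 174.11 zaxis [-2.e-04 -0.e+00 -1.e+00] F [-0.53 -0.4  -2.13] M [ 0.145 -0.039 -0.017] w 18.72 g 59.98 q [ 0.73 -0.02 -0.81  2.02 -0.02  1.13  1.39]
[[273.  202.4]
 [273.5 196.2]
 [271.3 221.8]]
[272 202] crop origin 227 162
```

View pics/t3c.png

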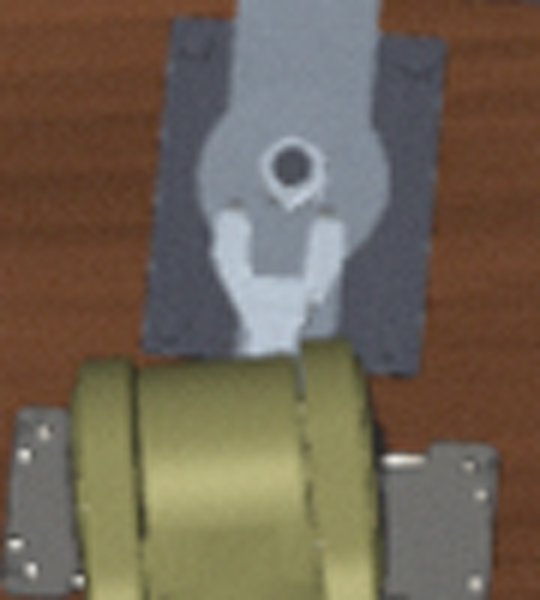

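The crop shows the prong tips at (233,208) and (328,208), and the throat at (277,275). The jaw centre therefore agrees with kinematics to under 1 mm, so I'll lower it.

```bash
python3 -m handwheel '[[0.01,0.0006,-0.0016,0.02,0,0,0.1],[0.01,0,0,0.025,0,0,0],[0.01,0,0,0.015,0,0,0],[0.01,0,0,0.006,0,0,0],[0.01,0,0,0,0,0,0],[0.01,0,0,0,0,0,0],[0.01,0,0,0,0,0,0]]'
python3 - <<'E'
from h import *
st(); rows([(.4449,.0179,.0638,174),(.484,.0138,.0638,174)],step=.01)
E
```

```text
time: 8.3
position: [0.4456, 0.0168, 0.0659]
tool_rot: [0.168, 3.136, -0.001]
ft_force: [1.3, -0.1, -2.0]
grip_width: 0.219
grip_force: 60.0
t 8.3 p [0.4456 0.0168 0.0659] yaw 173.88 zaxis [ 1.3e-03 -5.0e-04 -1.0e+00] F [ 1.33 -0.15 -2.02] M [ 0.105 -0.077 -0.008] w 19.07 g 59.98 q [ 0.71  0.08 -0.82  2.09  0.07  0.99  1.31]
[0.0008, 0.001, 0.0021] -0.12
-- at [0.4449 0.0179 0.0638] 174.0
[-0.0098, 0.0, -0.0] 0.0
[-0.0098, 0.0, -0.0] 0.0
[-0.0098, 0.0, -0.0] 0.0
[-0.0099, 0.0, -0.0] 0.0
-- at [0.484  0.0138 0.0638] 174.0
```

```bash
python3 -m handwheel '[[0.01,0.0005,0.0008,0.002,0,0,-0.1],[0.01,0,0,0,0,0,0],[0.01,-0.006,0,0,0,0,0],[0.01,-0.006,0,0,0,0,0],[0.01,-0.006,0,0,0,0,0],[0.01,-0.006,0,0,0,0,0],[0.01,0,0,0,0,0,0],[0.01,0,0,0,0,0,0]]'
python3 - <<'E'
from h import *
st(); rows([(.4847,.0137,.0638,174)],step=.01)
E
```

```text
time: 9.3
position: [0.4685, 0.0153, 0.0632]
tool_rot: [-0.164, -3.137, -0.0]
ft_force: [0.5, 0.4, -1.8]
grip_width: 0.215
grip_force: 60.0
t 9.3 p [0.4685 0.0153 0.0632] yaw 174.0 zaxis [-1.e-04  1.e-04 -1.e+00] F [ 0.49  0.38 -1.84] M [ 0.071 -0.118  0.025] w 18.74 g 59.98 q [ 0.68  0.15 -0.81  2.05  0.13  1.    1.27]
[-0.0082, 0.0, -0.0003] 0.0
[-0.0081, 0.0001, -0.0003] 0.0
-- at [0.4847 0.0137 0.0638] 174.0
```

```bash
python3 -m handwheel '[[0.01,-0.005,0,0,0,0,0],[0.01,-0.005,0,0,0,0,0],[0.01,-0.004,0,0,0,0,0],[0.01,-0.003,0,0,0,0,0],[0.01,0,0,0,0,0,0],[0.01,0,0,0,0,0,0],[0.01,0,0,0,0,0,0]]'
python3 - <<'E'
from h import *
st(); im,d,p,y=spanner_in_hand(save="pics/t4.png")
print(proj("top",[p+[.119,-.0125,0],]))
cv2.imwrite("pics/t4c.png",cv2.resize(im[160:240,230:320],None,fx=7,fy=7,interpolation=cv2.INTER_CUBIC))
E
```

```text
time: 10.18
position: [0.4839, 0.0135, 0.0627]
tool_rot: [-0.164, -3.134, 0.001]
ft_force: [-5.3, 0.2, -0.8]
grip_width: 0.218
grip_force: 60.0
t 10.18 p [0.4839 0.0135 0.0627] yaw 174.0 zaxis [-2.9e-03 -2.0e-04 -1.0e+00] F [-5.3   0.25 -0.77] M [0.206 1.019 0.031] w 18.93 g 59.98 q [ 0.67  0.19 -0.8   2.01  0.16  1.01  1.25]
[[275.39478932 191.76959659]]
```

View pics/t4c.png

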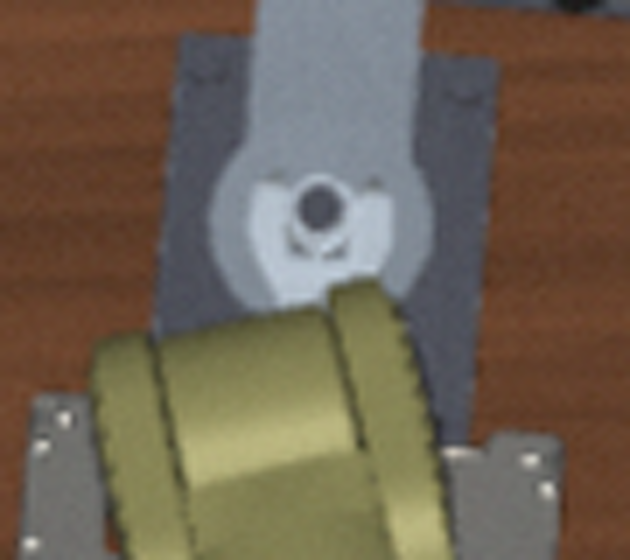

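The crop shows the spanner's head around the nut, with the stud at (320,207) and prong tips at (268,185) and (378,190). The −5 N push says the throat has bottomed. Now I'll ease off, let go and rise.

```bash
python3 -m handwheel '[[0.01,0.001,0,0.0005,0,0,0],[0.01,0.0005,0,0,0,0,0],[0.01,0,0,0,0,0,0],[0.045,0,0,0,0,0,0],[0.045,0,0,0,0,0,0],[0.045,0,0,0,0,0,0],[0.045,0,0,-0.03,0,0,0],[0.045,0,0,-0.04,0,0,0],[0.045,0,0,0,0,0,0],[0.045,0,0,0,0,0,0],[0.045,0,0,0,0,0,0],[0.045,0,0,0,0,0,0]]'
python3 - <<'E'
from h import *
st(); rows([(.604,.0012,.135,174),(.604,.0012,.0785,174)],step=.03)
E
```

```text
time: 11.72
position: [0.4833, 0.0137, 0.1318]
tool_rot: [-0.164, -3.136, -0.001]
ft_force: [-0.4, -0.3, 1.3]
grip_width: 0.522
grip_force: 0.0
t 11.72 p [0.4833 0.0137 0.1318] yaw 174.0 zaxis [-1.6e-03  4.0e-04 -1.0e+00] F [-0.43 -0.27  1.27] M [ 0.097 -0.195 -0.044] w 45.45 g 0.0 q [ 0.71  0.09 -0.82  1.94  0.07  1.14  1.33]
[-0.0243, 0.0, -0.0006] -0.0
[-0.0243, 0.0001, -0.0006] -0.0
[-0.0242, 0.0, -0.0007] -0.0
[-0.0243, 0.0001, -0.0006] -0.0
[-0.0242, 0.0, -0.0007] -0.0
-- at [0.604  0.0012 0.135 ] 174.0
[-0.0, 0.0, 0.0283] -0.0
[-0.0, 0.0, 0.0282] -0.0
-- at [0.604  0.0012 0.0785] 174.0
```

```bash
python3 -m handwheel '[[0.045,-0.0243,0,-0.0006,0,0,0],[0.045,-0.0243,0,-0.0006,0,0,0],[0.045,-0.0242,0,-0.0006,0,0,0],[0.045,-0.0243,0,-0.0006,0,0,0],[0.045,-0.0242,0,-0.0006,0,0,0],[0.045,0,0,0,0,0,0],[0.045,0,0,0,0,0,0],[0.045,0,0,0,0,0,0],[0.045,0,0,0.02,0,0,0],[0.045,0,0,0.02,0,0,0],[0.045,0,0,0,0,0,0],[0.045,0,0,0,0,0,0]]'
python3 - <<'E'
from h import *
st(); rows([(.604,.0012,.0785,174)],step=.03)
E
```

```text
time: 13.22
position: [0.6045, 0.001, 0.0955]
tool_rot: [-0.164, -3.137, -0.0]
ft_force: [0.0, 0.1, 0.2]
grip_width: 0.515
grip_force: 0.0
t 13.22 p [0.6045 0.001  0.0955] yaw 174.0 zaxis [-5.e-04  2.e-04 -1.e+00] F [0.02 0.09 0.16] M [ 0.057 -0.163 -0.008] w 44.78 g 0.0 q [ 0.57  0.42 -0.76  1.7   0.31  1.15  1.19]
[0.0005, 0.0001, 0.017] -0.0
-- at [0.604  0.0012 0.0785] 174.0
```

```bash
python3 -m handwheel '[[0.045,0.0005,0,0.01,0,0,0],[0.045,0,0,0.007,0,0,0],[0.045,0,0,0,0,0,0],[0.02,0,0,0,0,0,0],[0.02,0,0,0,0,0,0],[0.02,0,0,0,0,0,0],[0.02,0,0,0,0,0,0],[0.02,0,0,0,0,0,0]]' 15
python3 - <<'E'
from h import *
st()
E
```

```text
time: 14.22
position: [0.6043, 0.0015, 0.079]
tool_rot: [0.164, 3.137, 0.001]
ft_force: [0.6, 1.2, 0.6]
grip_width: 0.32
grip_force: 15.0
t 14.22 p [0.6043 0.0015 0.079 ] yaw 174.02 zaxis [ 7.e-04  5.e-04 -1.e+00] F [0.57 1.17 0.63] M [ 0.472 -0.312  0.135] w 27.84 g 15.0 q [ 0.56  0.44 -0.75  1.71  0.33  1.12  1.18]
```

```bash
python3 -m handwheel '[[0.02,0,0,0,0,0,0],[0.02,0,0,0,0,0,0],[0.02,0,0,0,0,0,0]]' 60
python3 -c "
from h import *
st()"
python3 -m handwheel '[[0.02,0,0,0,0,0,3],[0.02,0,0,0,0,0,3],[0.02,0,0,0,0,0,3],[0.02,0,0,0,0,0,0]]' 60
python3 -c "
from h import *
st()"
```

```text
time: 14.6
position: [0.6043, 0.0015, 0.079]
tool_rot: [0.164, 3.137, 0.001]
ft_force: [0.9, 2.5, 2.1]
grip_width: 0.308
grip_force: 60.0
t 14.6 p [0.6043 0.0015 0.079 ] yaw 174.01 zaxis [ 7.e-04  5.e-04 -1.e+00] F [0.87 2.45 2.15] M [ 0.78  -0.313  0.039] w 26.83 g 60.0 q [ 0.56  0.44 -0.75  1.71  0.33  1.12  1.18]
time: 15.1
position: [0.6043, 0.0016, 0.0789]
tool_rot: [0.409, 3.114, 0.001]
ft_force: [2.2, 3.9, 1.5]
grip_width: 0.31
grip_force: 60.0
t 15.1 p [0.6043 0.0016 0.0789] yaw 165.04 zaxis [ 7.e-04  6.e-04 -1.e+00] F [2.22 3.88 1.51] M [ 0.948 -0.362 -0.013] w 27.01 g 60.0 q [ 0.54  0.43 -0.72  1.71  0.31  1.12  1.03]
```

```bash
for i in 1; do python3 -m handwheel '[[0.02,0,0,0,0,0,4],[0.02,0,0,0,0,0,4]]' >/dev/null; python3 -c "
from h import *
st()"; python3 -m handwheel '[[0.02,0,0,0,0,0,4],[0.02,0,0,0,0,0,4]]' >/dev/null; python3 -c "
from h import *
st()"; done
```

```text
t 15.35 p [0.6044 0.0017 0.0789] yaw 156.95 zaxis [ 8.e-04  9.e-04 -1.e+00] F [1.77 2.75 1.62] M [ 0.981 -0.46   0.1  ] w 26.88 g 60.0 q [ 0.52  0.42 -0.7   1.71  0.3   1.11  0.9 ]
t 15.6 p [0.6044 0.0018 0.0789] yaw 148.96 zaxis [ 9.e-04  1.e-03 -1.e+00] F [1.63 4.93 0.85] M [ 0.955 -0.579  0.155] w 26.87 g 60.0 q [ 0.5   0.41 -0.67  1.71  0.28  1.11  0.77]
```

```bash
S='from h import *
st()'; python3 -m handwheel '[[0.02,0,0,0,0,0,3],[0.02,0,0,0,0,0,0]]' >/dev/null; python3 -c "$S"; python3 -m handwheel '[[0.02,0,0,0,0,0,3],[0.02,0,0,0,0,0,0]]' >/dev/null; python3 -c "$S"; python3 -m handwheel '[[0.02,0,0,0,0,0,3],[0.02,0,0,0,0,0,0]]' >/dev/null; python3 -c "$S"
```

```text
t 15.85 p [0.6044 0.0018 0.0789] yaw 146.09 zaxis [ 9.e-04  9.e-04 -1.e+00] F [1.72 4.51 0.05] M [ 1.118 -0.659 -0.029] w 27.08 g 60.0 q [ 0.5   0.41 -0.66  1.71  0.28  1.11  0.73]
t 16.1 p [0.6045 0.0019 0.0788] yaw 143.1 zaxis [ 0.001   0.0011 -1.    ] F [3.15 5.04 1.  ] M [ 1.085 -0.626  0.061] w 27.09 g 60.0 q [ 0.49  0.41 -0.65  1.72  0.27  1.11  0.68]
t 16.35 p [0.6045 0.0018 0.0788] yaw 140.1 zaxis [ 0.001   0.0011 -1.    ] F [2.33 4.65 1.2 ] M [ 1.103 -0.678 -0.012] w 27.28 g 60.0 q [ 0.48  0.41 -0.64  1.72  0.27  1.11  0.63]
```

```bash
S='from h import *
st()'; for k in a; do python3 -m handwheel '[[0.02,0,0,0,0,0,3],[0.02,0,0,0,0,0,0]]' >/dev/null; python3 -c "$S"; python3 -m handwheel '[[0.02,0,0,0,0,0,3],[0.02,0,0,0,0,0,0]]' >/dev/null; python3 -c "$S"; python3 -m handwheel '[[0.02,0,0,0,0,0,3],[0.02,0,0,0,0,0,0]]' >/dev/null; python3 -c "$S"; python3 -m handwheel '[[0.02,0,0,0,0,0,3],[0.02,0,0,0,0,0,0]]' >/dev/null; python3 -c "$S"; done
```

```text
t 16.6 p [0.6045 0.0019 0.0788] yaw 137.1 zaxis [ 0.001   0.0012 -1.    ] F [2.66 3.86 1.16] M [ 1.095 -0.722  0.009] w 26.89 g 60.0 q [ 0.47  0.41 -0.64  1.72  0.26  1.11  0.58]
t 16.85 p [0.6045 0.0019 0.0788] yaw 134.1 zaxis [ 0.0011  0.0012 -1.    ] F [ 2.52  4.53 -0.09] M [ 1.1   -0.749  0.015] w 27.11 g 60.0 q [ 0.47  0.4  -0.63  1.72  0.26  1.11  0.53]
t 17.1 p [0.6046 0.002  0.0787] yaw 131.1 zaxis [ 0.0012  0.0012 -1.    ] F [ 2.96  4.56 -0.53] M [ 1.182 -0.814  0.032] w 26.8 g 60.0 q [ 0.46  0.4  -0.62  1.72  0.25  1.1   0.48]
t 17.35 p [0.6046 0.002  0.0787] yaw 128.1 zaxis [ 0.0012  0.0012 -1.    ] F [2.4  4.73 0.33] M [ 1.148 -0.806  0.066] w 26.89 g 60.0 q [ 0.45  0.4  -0.61  1.72  0.25  1.1   0.43]
```

```bash
S='from h import *
st()'; for k in a; do python3 -m handwheel '[[0.02,0,0,0,0,0,3],[0.02,0,0,0,0,0,0]]' >/dev/null; python3 -c "$S"; python3 -m handwheel '[[0.02,0,0,0,0,0,3],[0.02,0,0,0,0,0,0]]' >/dev/null; python3 -c "$S"; python3 -m handwheel '[[0.02,0,0,0,0,0,3],[0.02,0,0,0,0,0,0]]' >/dev/null; python3 -c "$S"; python3 -m handwheel '[[0.02,0,0,0,0,0,3],[0.02,0,0,0,0,0,0]]' >/dev/null; python3 -c "$S"; done
```

```text
t 17.6 p [0.6046 0.002  0.0788] yaw 125.1 zaxis [ 0.0013  0.0013 -1.    ] F [2.98 4.39 0.89] M [ 1.104 -0.832  0.115] w 26.87 g 60.0 q [ 0.45  0.4  -0.6   1.72  0.25  1.1   0.38]
t 17.85 p [0.6046 0.002  0.0787] yaw 122.1 zaxis [ 0.0013  0.0013 -1.    ] F [ 2.57  4.87 -1.23] M [ 1.175 -0.808  0.012] w 26.58 g 60.0 q [ 0.44  0.4  -0.59  1.72  0.24  1.1   0.33]
t 18.1 p [0.6047 0.002  0.0787] yaw 119.13 zaxis [ 0.0014  0.0012 -1.    ] F [ 3.75  5.45 -0.55] M [ 1.075 -0.814  0.147] w 26.77 g 60.0 q [ 0.43  0.39 -0.58  1.72  0.24  1.1   0.29]
t 18.35 p [0.6047 0.002  0.0787] yaw 116.13 zaxis [ 0.0016  0.0012 -1.    ] F [ 3.8   4.79 -1.03] M [ 1.184 -0.862  0.177] w 27.15 g 60.0 q [ 0.42  0.39 -0.57  1.72  0.23  1.1   0.24]
```

```bash
S='from h import *
st()'; for k in a; do python3 -m handwheel '[[0.02,0,0,0,0,0,2],[0.02,0,0,0,0,0,0]]' >/dev/null; python3 -c "$S"; python3 -m handwheel '[[0.02,0,0,0,0,0,2],[0.02,0,0,0,0,0,0]]' >/dev/null; python3 -c "$S"; python3 -m handwheel '[[0.02,0,0,0,0,0,2],[0.02,0,0,0,0,0,0]]' >/dev/null; python3 -c "$S"; done
```

```text
t 18.6 p [0.6047 0.002  0.0787] yaw 114.15 zaxis [ 0.0015  0.0012 -1.    ] F [ 3.41  4.77 -0.34] M [ 1.158 -0.862  0.195] w 27.15 g 60.0 q [ 0.42  0.39 -0.57  1.72  0.23  1.1   0.2 ]
t 18.85 p [0.6047 0.002  0.0787] yaw 112.15 zaxis [ 0.0016  0.0012 -1.    ] F [ 2.83  4.78 -0.55] M [ 1.082 -0.907  0.219] w 26.92 g 60.0 q [ 0.41  0.39 -0.56  1.72  0.23  1.1   0.17]
t 19.1 p [0.6048 0.002  0.0787] yaw 110.17 zaxis [ 0.0017  0.0011 -1.    ] F [ 3.9   4.33 -0.16] M [ 1.128 -0.962  0.328] w 26.8 g 60.0 q [ 0.41  0.39 -0.55  1.72  0.22  1.1   0.14]
```

```bash
S='from h import *
st()'; for k in a; do python3 -m handwheel '[[0.02,0,0,0,0,0,2],[0.02,0,0,0,0,0,0]]' >/dev/null; python3 -c "$S"; python3 -m handwheel '[[0.02,0,0,0,0,0,2],[0.02,0,0,0,0,0,0]]' >/dev/null; python3 -c "$S"; done
```

```text
t 19.35 p [0.6048 0.0021 0.0787] yaw 108.19 zaxis [ 0.0017  0.001  -1.    ] F [ 4.25  4.01 -1.45] M [ 1.138 -0.886  0.44 ] w 27.14 g 60.0 q [ 0.41  0.39 -0.55  1.72  0.22  1.1   0.11]
t 19.6 p [0.6048 0.0021 0.0787] yaw 106.22 zaxis [ 1.8e-03  9.0e-04 -1.0e+00] F [ 3.85  4.09 -1.38] M [ 1.068 -0.895  0.539] w 26.76 g 60.0 q [ 0.4   0.39 -0.54  1.72  0.22  1.1   0.07]
```

```bash
S='from h import *
st()'; python3 -m handwheel '[[0.02,0,0,0,0,0,2],[0.02,0,0,0,0,0,0]]' >/dev/null; python3 -c "$S";python3 -m handwheel '[[0.02,0,0,0,0,0,2],[0.02,0,0,0,0,0,0]]' >/dev/null; python3 -c "$S"; python3 -m handwheel '[[0.02,0,0,0,0,0,1],[0.02,0,0,0,0,0,0]]' >/dev/null; python3 -c "$S"
```

```text
t 19.85 p [0.6048 0.0021 0.0787] yaw 104.24 zaxis [ 1.8e-03  8.0e-04 -1.0e+00] F [ 4.04  5.53 -1.15] M [ 1.042 -0.886  0.748] w 26.89 g 60.0 q [ 0.4   0.38 -0.54  1.72  0.22  1.1   0.04]
t 20.1 p [0.6048 0.0021 0.0787] yaw 102.26 zaxis [ 1.8e-03  7.0e-04 -1.0e+00] F [ 3.04  4.98 -1.28] M [ 1.048 -0.918  0.752] w 27.19 g 60.0 q [ 0.39  0.38 -0.53  1.72  0.21  1.1   0.01]
t 20.35 p [0.6048 0.002  0.0788] yaw 101.26 zaxis [ 1.9e-03  6.0e-04 -1.0e+00] F [ 3.31  4.19 -0.76] M [ 1.031 -0.961  0.787] w 27.0 g 60.0 q [ 0.39  0.38 -0.53  1.72  0.21  1.1  -0.01]
```

```bash
S='from h import *
st()'; python3 -m handwheel '[[0.02,0,0,0,0,0,1.4],[0.02,0,0,0,0,0,0]]' >/dev/null; python3 -c "$S"; python3 -m handwheel '[[0.02,0,0,0,0,0,0]]' >/dev/null; python3 -c "$S"; python3 -m handwheel '[[0.02,0,0,0,0,0,0]]' >/dev/null; python3 -c "$S"
```

```text
t 20.6 p [0.6049 0.0021 0.0787] yaw 99.88 zaxis [ 1.9e-03  6.0e-04 -1.0e+00] F [ 3.23  3.64 -0.64] M [ 1.031 -0.923  0.914] w 27.3 g 60.0 q [ 0.39  0.38 -0.52  1.72  0.21  1.1  -0.03]
t 20.73 p [0.6048 0.0021 0.0787] yaw 99.89 zaxis [ 1.9e-03  6.0e-04 -1.0e+00] F [ 3.99  3.41 -1.94] M [ 1.046 -0.949  0.832] w 27.5 g 60.0 q [ 0.39  0.38 -0.52  1.72  0.21  1.1  -0.03]
t 20.85 p [0.6048 0.0021 0.0787] yaw 99.89 zaxis [ 1.9e-03  6.0e-04 -1.0e+00] F [ 4.2   4.93 -1.14] M [ 0.992 -0.964  0.822] w 27.23 g 60.0 q [ 0.39  0.38 -0.52  1.72  0.21  1.1  -0.03]
```

```bash
python3 -m handwheel '[[0.02,0,0,0,0,0,0.7],[0.02,0,0,0,0,0,0],[0.02,0,0,0,0,0,0]]' >/dev/null; python3 -c "from h import *
st()"; python3 -m handwheel '[[0.055,0,0,0,0,0,0],[0.055,0,0,0,0,0,0],[0.055,0,0,0,0,0,0],[0.055,0,0,-0.015,0,0,0],[0.055,0,0,-0.04,0,0,0],[0.055,0,0,-0.02,0,0,0],[0.055,0,0,0,0,0,0],[0.055,0,0,0,0,0,0]]' >/dev/null;  python3 - <<'E'
from h import *
st(); rows([(.60,.0,.16,170),(.484,.15,.16,174)],step=.04)
rows([(.4847,.0137,.16,174)],step=.04)
E
```

```text
t 21.23 p [0.6049 0.0021 0.0787] yaw 99.21 zaxis [ 1.9e-03  5.0e-04 -1.0e+00] F [ 4.5   4.9  -1.01] M [ 1.015 -0.998  0.986] w 27.3 g 60.0 q [ 0.38  0.38 -0.52  1.72  0.21  1.09 -0.04]
t 22.23 p [0.6033 0.0008 0.1526] yaw 98.89 zaxis [-1.8e-03 -3.0e-04 -1.0e+00] F [-0.78  0.32 -0.47] M [-0.027 -0.142  0.022] w 55.19 g 0.0 q [ 0.4   0.31 -0.54  1.65  0.17  1.23 -0.02]
[-0.0, -0.0004, -0.0009] -8.89
[0.0, -0.0004, -0.0009] -8.89
[0.0001, -0.0004, -0.0009] -8.89
[0.0002, -0.0004, -0.0009] -8.89
[0.0002, -0.0004, -0.0009] -8.89
[0.0003, -0.0003, -0.001] -8.89
[0.0003, -0.0003, -0.0009] -8.89
[0.0004, -0.0002, -0.001] -8.88
-- at [0.6  0.   0.16] 170.0
[0.028, 0.0255, 0.0] -0.8
[0.0277, 0.0259, 0.0] -0.8
[0.0273, 0.0263, 0.0] -0.8
[0.027, 0.0267, 0.0] -0.8
[0.0266, 0.027, 0.0] -0.8
-- at [0.484 0.15  0.16 ] 174.0
[0.0039, -0.0144, -0.0009] -9.39
[0.0062, -0.0136, -0.0009] -9.39
[0.0083, -0.0124, -0.0009] -9.39
[0.0102, -0.0108, -0.0009] -9.39
[0.0119, -0.009, -0.0009] -9.39
[0.0132, -0.007, -0.001] -9.39
[0.0141, -0.0048, -0.0009] -9.39
[0.0147, -0.0024, -0.001] -9.38
-- at [0.4847 0.0137 0.16  ] 174.0
```

```bash
python3 - <<'E'
from h import *
rows([(.50,.15,.16,171)],step=.04)
E
```

```text
[0.0204, -0.0099, -0.0009] -9.01
[0.0217, -0.0065, -0.0009] -9.01
[0.0225, -0.0031, -0.0009] -9.02
[0.0227, 0.0005, -0.0009] -9.01
[0.0223, 0.004, -0.0009] -9.02
[0.0214, 0.0075, -0.001] -9.01
[0.02, 0.0108, -0.0009] -9.02
[0.018, 0.0138, -0.001] -9.01
-- at [0.5001 0.15   0.16  ] 171.0
```

```bash
python3 -m handwheel '[[0.055,0.0204,-0.0099,-0.0009,0,0,-9],[0.055,0.0217,-0.0065,-0.0009,0,0,-9],[0.055,0.0225,-0.0031,-0.0009,0,0,-9],[0.055,0.0227,0.0005,-0.0009,0,0,-9],[0.055,0.0223,0.004,-0.0009,0,0,-9],[0.055,0.0214,0.0075,-0.001,0,0,-9],[0.055,0.02,0.0108,-0.0009,0,0,-9],[0.055,0.018,0.0138,-0.001,0,0,-9],[0.055,0,0,0,0,0,0],[0.055,0,0,0,0,0,0]]' >/dev/null
python3 - <<'E'
from h import *
st(); im,d=ctrl.get_image("top"); cv2.imwrite("pics/t5.png",im)
hsv=cv2.cvtColor(im,cv2.COLOR_BGR2HSV)
# handle beyond tail end
m=(hsv[...,1]<90)&(im[...,0]>85)
for r in range(232,248,2):
    xs=np.nonzero(m[r,250:300])[0]+250
    if len(xs): q=ray("top",[[xs.min()-.5,r],[xs.max()+.5,r]],.069); print(r,xs.min(),xs.max(),q[:,:2].mean(0).round(4),round(np.linalg.norm(q[0]-q[1])*1e3,1))
cv2.imwrite("pics/t5c.png",cv2.resize(im[165:265,230:320],None,fx=6,fy=6,interpolation=cv2.INTER_CUBIC))
E
```

```text
t 23.48 p [0.5011 0.1491 0.1603] yaw 170.69 zaxis [-1.e-03 -8.e-04 -1.e+00] F [ 0.69 -0.38  0.04] M [ 0.099 -0.124 -0.031] w 54.66 g 0.0 q [ 0.41  0.16 -0.81  1.82  0.12  1.21  0.97]
232 250 273 [0.4944 0.0399] 64.0
234 250 273 [0.4891 0.04  ] 64.0
236 250 273 [0.4838 0.04  ] 64.0
238 250 273 [0.4784 0.0401] 64.0
240 265 272 [0.4728 0.0215] 21.3
242 264 272 [0.4675 0.023 ] 24.0
244 264 272 [0.4622 0.023 ] 23.9
246 264 271 [0.4569 0.0245] 21.3
```

View pics/t5c.png

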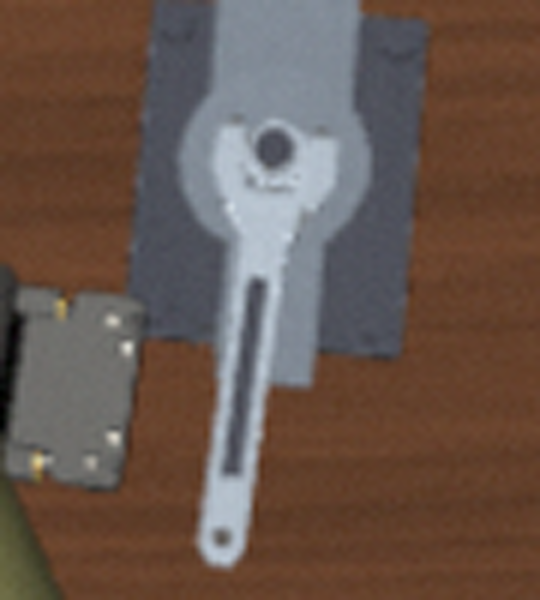

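The crop shows the spanner on the nut with its handle laid against the flange side. The slot runs (258,278)→(232,475) and the hole is at (222,537).

```bash
python3 - <<'E'
from h import *
u=lambda p:(np.array(p,float)+.5)/6-.5+[230,165]
q=ray("top",u([[258,278],[232,475],[222,537]]),.069)[:,:2]; print(q)
e=q[0]-q[2]; a=np.arctan2(e[1],e[0]); print("spanner yaw",np.degrees(a), "dist pivot",np.linalg.norm(q-[.6043,.0016],axis=1))
v=np.array([np.cos(a),np.sin(a)]); s=(np.array([.6043,.0016])-q[2])@v
print("perp of pivot",np.cross(v,np.array([.6043,.0016])-q[2]))
for k in (.12,.125): print(k,q[2]+v*(s-k))
g=q[2]+v*(s-.12); rows([(*g,.16,180+np.degrees(a)),(*g,.0645,180+np.degrees(a))],step=.04)
E
```

```text
[[0.5504377  0.00938278]
 [0.46281649 0.02236742]
 [0.43545965 0.02722917]]
spanner yaw -8.822796000252175 dist pivot [0.05442168 0.14299954 0.17077447]
perp of pivot 0.0005706538976856905
0.12 [0.48563238 0.01944158]
0.125 [0.48069154 0.02020847]
[-0.0014, -0.0326, 0.0001] -0.12
[-0.0013, -0.0326, 0.0001] -0.13
[-0.0012, -0.0325, 0.0001] -0.12
[-0.0012, -0.0326, 0.0002] -0.13
-- at [0.4856 0.0194 0.16  ] 171.18
[0.0, 0.0, 0.0318] 0.0
[0.0, 0.0, 0.0318] 0.0
[0.0, 0.0, 0.0319] 0.0
-- at [0.4856 0.0194 0.0645] 171.18<stdin>:6: DeprecationWarning: Arrays of 2-dimensional vectors are deprecated. Use arrays of 3-dimensional vectors instead. (deprecated in NumPy 2.0)
```

```bash
python3 -m handwheel '[[0.055,-0.0014,-0.0326,0,0,0,-0.12],[0.055,-0.0013,-0.0326,0,0,0,-0.12],[0.055,-0.0012,-0.0325,0,0,0,-0.12],[0.055,-0.0012,-0.0326,0,0,0,-0.12],[0.055,0,0,0,0,0,0],[0.055,0,0,0,0,0,0],[0.055,0,0,0.032,0,0,0],[0.055,0,0,0.032,0,0,0],[0.055,0,0,0.025,0,0,0],[0.055,0,0,0,0,0,0],[0.055,0,0,0,0,0,0],[0.055,0,0,0,0,0,0]]' >/dev/null
python3 - <<'E'
from h import *
st();rows([(.4856,.0194,.0635,171.2)])
E
```

```text
t 25.02 p [0.4869 0.0211 0.0734] yaw 171.39 zaxis [ 2.3e-03 -3.0e-04 -1.0e+00] F [ 0.69  0.8  -0.59] M [ 0.096 -0.095 -0.008] w 54.79 g 0.0 q [ 0.57  0.16 -0.71  2.    0.12  1.02  1.22]
[0.001, -0.0019, 0.0099] 0.19
-- at [0.4856 0.0194 0.0635] 171.2
```

```bash
python3 -m handwheel '[[0.04,0.0005,-0.001,0.009,0,0,0.1],[0.04,0,0,0,0,0,0],[0.04,0,0,0,0,0,0],[0.01,0,0,0,0,0,0],[0.01,0,0,0,0,0,0],[0.01,0,0,0,0,0,0],[0.01,0,0,0,0,0,0],[0.01,0,0,0,0,0,0]]' 60 >/dev/null
python3 - <<'E'
from h import *
st()
E
```

```text
t 26.02 p [0.4852 0.0201 0.0632] yaw 171.28 zaxis [ 2.e-04  2.e-04 -1.e+00] F [ 0.28 -0.01  0.2 ] M [ 0.239 -0.201  0.047] w 18.51 g 60.0 q [ 0.57  0.18 -0.71  2.01  0.14  1.    1.21]
```

```bash
python3 -m handwheel '[[0.01,0,-0.001,0,0,0,-0.5],[0.01,0,-0.001,0,0,0,-0.5],[0.01,0,0,0,0,0,0]]' 60 >/dev/null
python3 -c "from h import *
st()"
python3 -m handwheel '[[0.01,0,-0.001,0,0,0,-0.5],[0.01,0,-0.001,0,0,0,-0.5],[0.01,0,0,0,0,0,0]]' 60 >/dev/null
python3 -c "from h import *
st()"
```

```text
t 26.4 p [0.4849 0.0181 0.0632] yaw 172.28 zaxis [ 2.e-04  2.e-04 -1.e+00] F [ 0.84  1.75 -0.03] M [ 0.58  -0.249 -0.027] w 18.72 g 60.0 q [ 0.57  0.18 -0.71  2.01  0.13  1.    1.24]
t 26.77 p [0.4846 0.0159 0.0632] yaw 173.28 zaxis [ 1.e-04 -0.e+00 -1.e+00] F [0.86 2.24 0.99] M [ 0.587 -0.275 -0.021] w 18.93 g 60.0 q [ 0.58  0.17 -0.71  2.01  0.13  1.    1.26]
```

```bash
python3 -m handwheel '[[0.01,0,0.001,0,0,0,0.5],[0.01,0.002,0,0,0,0,0],[0.01,0.003,0,0,0,0,0],[0.01,0.003,0,0,0,0,0],[0.01,0,0,0,0,0,0]]' 60 >/dev/null
python3 -c "from h import *
st()"
```

```text
t 27.4 p [0.4845 0.0168 0.0658] yaw 172.73 zaxis [ 1.690e-02 -7.000e-04 -9.999e-01] F [16.77 -1.31 -4.78] M [-0.196 -3.549 -0.019] w 19.04 g 60.0 q [ 0.58  0.16 -0.71  2.02  0.12  0.99  1.25]
```

The pull jams because the nut is wedged at the clockwise end of its play. I'll undo the pull, walk the spanner counter-clockwise so the nut follows, then come back to mid-play and pull again.

```bash
python3 -m handwheel '[[0.01,-0.004,0,0,0,0,0],[0.01,-0.004,0,0,0,0,0],[0.01,0,-0.002,0,0,0,-1],[0.01,0,-0.002,0,0,0,-1],[0.01,0,-0.002,0,0,0,-1],[0.01,0,0,0,0,0,0]]' 60 >/dev/null
python3 -c "from h import *
st()"
python3 -m handwheel '[[0.01,0,0.002,0,0,0,1],[0.01,0,0.0021,0,0,0,1],[0.01,0,0.0011,0,0,0,0.5],[0.01,0,0,0,0,0,0]]' 60 >/dev/null
python3 -c "from h import *
st()"
```

```text
t 28.15 p [0.4841 0.0107 0.0632] yaw 175.78 zaxis [ 3.e-04 -4.e-04 -1.e+00] F [1.98 1.65 0.91] M [ 0.349 -0.596 -0.067] w 18.65 g 60.0 q [ 0.59  0.17 -0.71  2.01  0.13  1.    1.31]
t 28.65 p [0.4845 0.0156 0.0632] yaw 173.26 zaxis [ 0.e+00 -9.e-04 -1.e+00] F [ 1.38 -4.13  2.44] M [-0.62  -0.561  0.033] w 18.38 g 60.01 q [ 0.58  0.17 -0.71  2.01  0.14  1.    1.26]
```

```bash
python3 -m handwheel '[[0.01,0,-0.001,0,0,0,-0.5],[0.01,0,0,0,0,0,0]]' 60 >/dev/null
python3 -c "from h import *
st()"
python3 -m handwheel '[[0.01,0,-0.001,0,0,0,-0.5],[0.01,0,0,0,0,0,0]]' 60 >/dev/null
python3 -c "from h import *
st()"
python3 -m handwheel '[[0.01,0.002,0,0,0,0,0],[0.01,0.002,0,0,0,0,0],[0.01,0,0,0,0,0,0]]' 60 >/dev/null
python3 -c "from h import *
st()"
```

```text
t 28.9 p [0.4845 0.0154 0.0632] yaw 173.76 zaxis [ 3.e-04  5.e-04 -1.e+00] F [ 2.58 -1.43  1.08] M [-0.161 -0.631 -0.076] w 18.85 g 60.01 q [ 0.58  0.17 -0.71  2.01  0.13  1.    1.27]
t 29.15 p [0.4844 0.0146 0.0632] yaw 174.28 zaxis [ 4.e-04  6.e-04 -1.e+00] F [ 3.25 -0.28  1.77] M [ 0.139 -0.747 -0.144] w 18.88 g 60.03 q [ 0.58  0.17 -0.71  2.01  0.13  1.    1.28]
t 29.52 p [0.4842 0.0143 0.0643] yaw 174.27 zaxis [ 0.0087 -0.     -1.    ] F [10.09 -1.2  -2.6 ] M [-0.169 -2.478 -0.033] w 18.78 g 60.01 q [ 0.58  0.16 -0.71  2.02  0.13  0.99  1.28]
```

```bash
python3 -m handwheel '[[0.01,0.002,-0.001,0,0,0,-0.5],[0.01,0,-0.001,0,0,0,-0.5],[0.01,0,0,0,0,0,0]]' 60 >/dev/null
python3 -c "from h import *
st()"
python3 -m handwheel '[[0.01,0,-0.002,0,0,0,-1],[0.01,0,-0.002,0,0,0,-1],[0.01,0,0,0,0,0,0]]' 60 >/dev/null
python3 -c "from h import *
st()"
python3 -m handwheel '[[0.01,0,0.001,0,0,0,0.5],[0.01,0,0.001,0,0,0,0.5],[0.01,0,0,0,0,0,0]]' 60 >/dev/null
python3 -c "from h import *
st()"
```

```text
t 29.9 p [0.484  0.0126 0.065 ] yaw 175.25 zaxis [ 1.280e-02  5.000e-04 -9.999e-01] F [14.5  -0.64 -3.69] M [-0.152 -3.218 -0.11 ] w 18.86 g 60.03 q [ 0.59  0.16 -0.71  2.02  0.12  0.99  1.31]
t 30.27 p [0.4837 0.0086 0.065 ] yaw 177.25 zaxis [ 1.270e-02  6.000e-04 -9.999e-01] F [14.28 -0.88 -2.45] M [-0.186 -3.252 -0.172] w 18.72 g 60.05 q [ 0.6   0.16 -0.71  2.02  0.12  0.99  1.35]
t 30.65 p [0.4837 0.0105 0.0649] yaw 176.26 zaxis [ 1.240e-02  3.000e-04 -9.999e-01] F [13.72 -1.21 -2.26] M [-0.286 -3.191 -0.138] w 18.66 g 60.03 q [ 0.59  0.16 -0.71  2.02  0.12  0.99  1.33]
```

```bash
python3 -m handwheel '[[0.01,0.003,0,0.001,0,0,0],[0.01,0.003,0,0.001,0,0,0],[0.01,0,0,0,0,0,0]]' 60 >/dev/null
python3 -c "from h import *
st()"
python3 -m handwheel '[[0.01,0,0.001,0,0,0,0.5],[0.01,0,0.001,0,0,0,0.5],[0.01,0,0,0,0,0,0]]' 60 >/dev/null
python3 -c "from h import *
st()"
python3 -m handwheel '[[0.01,0,0.001,0,0,0,0.5],[0.01,0,0.001,0,0,0,0.5],[0.01,0,0,0,0,0,0]]' 60 >/dev/null
python3 -c "from h import *
st()"
```

```text
t 31.02 p [0.4833 0.0108 0.0651] yaw 176.24 zaxis [ 2.460e-02  6.000e-04 -9.997e-01] F [23.68 -2.06 -4.08] M [-0.359 -5.276 -0.217] w 18.67 g 60.05 q [ 0.6   0.15 -0.71  2.03  0.12  0.97  1.33]
t 31.4 p [0.4827 0.0129 0.0649] yaw 175.24 zaxis [ 2.260e-02  8.000e-04 -9.997e-01] F [21.69 -1.2  -4.41] M [-0.314 -4.944 -0.196] w 18.91 g 60.04 q [ 0.59  0.15 -0.71  2.03  0.12  0.98  1.31]
t 31.77 p [0.4809 0.0149 0.0642] yaw 174.25 zaxis [ 1.840e-02  5.000e-04 -9.998e-01] F [17.37 -2.11 -2.81] M [-0.313 -4.164 -0.149] w 18.84 g 60.02 q [ 0.59  0.15 -0.71  2.03  0.12  0.98  1.29]
```

It's creeping out as I rotate clockwise, so I'll keep going.

```bash
python3 -m handwheel '[[0.01,0.001,0.001,0,0,0,0.5],[0.01,0.001,0.001,0,0,0,0.5],[0.01,0,0,0,0,0,0]]' 60 >/dev/null
python3 -c "from h import *
st()"
python3 -m handwheel '[[0.01,0.002,-0.001,0,0,0,-0.5],[0.01,0.002,-0.001,0,0,0,-0.5],[0.01,0,0,0,0,0,0]]' 60 >/dev/null
python3 -c "from h import *
st()"
python3 -m handwheel '[[0.01,0,0.001,0,0,0,0.5],[0.01,0,0.001,0,0,0,0.5],[0.01,0,0,0,0,0,0]]' 60 >/dev/null
python3 -c "from h import *
st()"
```

```text
t 32.15 p [0.4717 0.0176 0.0619] yaw 173.31 zaxis [ 2.7e-03 -1.0e-04 -1.0e+00] F [ 4.82 -0.06  5.26] M [ 0.08  -1.326 -0.022] w 18.52 g 60.0 q [ 0.59  0.14 -0.71  2.04  0.11  0.99  1.27]
t 32.52 p [0.4666 0.0163 0.0616] yaw 174.32 zaxis [ 1.1e-03  1.0e-04 -1.0e+00] F [3.38 1.16 4.61] M [ 0.179 -1.086  0.039] w 18.79 g 60.0 q [ 0.59  0.13 -0.71  2.05  0.1   0.99  1.3 ]
t 32.9 p [0.4665 0.0173 0.0615] yaw 173.28 zaxis [ 3.0e-04 -1.1e-03 -1.0e+00] F [ 2.08 -1.49  5.2 ] M [-0.291 -0.946  0.009] w 18.85 g 60.0 q [ 0.59  0.13 -0.71  2.05  0.11  0.99  1.27]
```

```bash
python3 -m handwheel '[[0.01,0.006,-0.0005,-0.0013,0,0,-0.7],[0.01,0.006,-0.0005,0,0,0,0],[0.01,0.006,-0.0005,0,0,0,0],[0.01,0.0035,0,0,0,0,0],[0.01,0,0,0,0,0,0],[0.01,0,0,0,0,0,0]]' 60 >/dev/null
python3 - <<'E'
from h import *
st();rows([(.445,.0179,.0635,174),(.445,.0179,.14,174)],step=.03)
E
```

```text
t 33.65 p [0.4434 0.0186 0.0618] yaw 173.97 zaxis [-3.3e-03 -1.0e-04 -1.0e+00] F [-1.97 -0.09  1.34] M [ 0.092  0.231 -0.008] w 18.74 g 60.0 q [ 0.61  0.08 -0.72  2.1   0.06  0.99  1.32]
[-0.0016, -0.0006, -0.0017] -0.03
-- at [0.445  0.0179 0.0635] 174.0
[-0.0, 0.0, -0.0255] 0.0
[-0.0, 0.0, -0.0255] 0.0
[-0.0, 0.0, -0.0255] 0.0
-- at [0.445  0.0179 0.14  ] 174.0
```

```bash
python3 -m handwheel '[[0.01,-0.0015,0,-0.001,0,0,0],[0.01,0,0,0,0,0,0],[0.01,0,0,-0.02,0,0,0],[0.01,0,0,-0.03,0,0,0],[0.01,0,0,-0.025,0,0,0],[0.01,0,0,0,0,0,0],[0.01,0,0,0,0,0,0],[0.01,0,0,0,0,0,0]]' 60
python3 - <<'E'
from h import *
st();rows([(.405,.2746,.138,186.5),(.405,.2746,.004,186.5)],step=.045)
E
```

```text
time: 34.65
position: [0.4454, 0.0185, 0.137]
tool_rot: [-0.165, -3.135, -0.0]
ft_force: [1.4, -0.1, -2.2]
grip_width: 0.213
grip_force: 60.0
t 34.65 p [0.4454 0.0185 0.137 ] yaw 173.97 zaxis [-2.5e-03  4.0e-04 -1.0e+00] F [ 1.35 -0.08 -2.19] M [ 0.143 -0.024 -0.016] w 18.51 g 60.0 q [ 0.63 -0.03 -0.71  2.02 -0.02  1.15  1.39]
[0.0112, 0.0417, -0.0002] -2.09
[0.0096, 0.0421, -0.0002] -2.09
[0.0081, 0.0425, -0.0001] -2.09
[0.0066, 0.0427, -0.0002] -2.09
[0.005, 0.0429, -0.0001] -2.08
[0.0034, 0.0431, -0.0002] -2.09
-- at [0.405  0.2746 0.138 ] 186.5
[0.0, 0.0, 0.0447] 0.0
[0.0, 0.0, 0.0447] 0.0
[0.0, 0.0, 0.0446] 0.0
-- at [0.405  0.2746 0.004 ] 186.5
```

```bash
python3 -m handwheel '[[0.01,0.0112,0.0417,0,0,0,-2.1],[0.01,0.0096,0.0421,0,0,0,-2.1],[0.01,0.0081,0.0425,0,0,0,-2.1],[0.01,0.0066,0.0427,0,0,0,-2.1],[0.01,0.005,0.0429,0,0,0,-2.1],[0.01,0.0034,0.0431,0,0,0,-2.1],[0.01,0,0,0,0,0,0],[0.01,0,0,0,0,0,0],[0.01,0,0,0.04,0,0,0],[0.01,0,0,0.045,0,0,0],[0.01,0,0,0.02,0,0,0],[0.01,0,0,0.01,0,0,0]]' 60 >/dev/null
python3 -m handwheel '[[0.01,0,0,0,0,0,0],[0.01,0,0,0.006,0,0,0],[0.01,0,0,0,0,0,0],[0.01,0,0,0,0,0,0]]' 60
python3 - <<'E'
from h import *
st()
E
```

```text
time: 36.65
position: [0.4062, 0.2747, 0.0178]
tool_rot: [-0.18, 3.136, 0.0]
ft_force: [0.4, -0.0, -1.6]
grip_width: 0.212
grip_force: 60.0
t 36.65 p [0.4062 0.2747 0.0178] yaw -173.43 zaxis [ 8.e-04  1.e-04 -1.e+00] F [ 0.36 -0.02 -1.63] M [ 0.094 -0.032 -0.047] w 18.46 g 60.0 q [ 0.2   0.33 -0.94  2.03  0.33  0.94  0.77]
```

```bash
python3 -m handwheel '[[0.01,0,0,0.008,0,0,0],[0.01,0,0,0.004,0,0,0],[0.01,0,0,0.002,0,0,0],[0.01,0,0,0,0,0,0],[0.01,0,0,0,0,0,0]]' 60 >/dev/null; python3 -c "from h import *
st()"
```

```text
t 37.27 p [0.4056 0.2744 0.0035] yaw -173.42 zaxis [-7.e-04 -8.e-04 -1.e+00] F [-1.95 -2.04  3.78] M [-0.315  0.493 -0.022] w 18.96 g 60.0 q [ 0.18  0.35 -0.92  2.04  0.36  0.92  0.75]
```

Touching the table. Release, rise, and look.

```bash
python3 -m handwheel '[[0.05,0,0,0,0,0,0],[0.05,0,0,0,0,0,0],[0.05,0,0,0,0,0,0],[0.05,0,0,-0.02,0,0,0],[0.05,0,0,-0.05,0,0,0],[0.05,0,0,-0.05,0,0,0],[0.05,0.03,0.05,0,0,0,0],[0.05,0.0,0.05,0,0,0,0],[0.05,0,0,0,0,0,0],[0.05,0,0,0,0,0,0]]' >/dev/null
python3 - <<'E'
from h import *
st(); im,d=ctrl.get_image("top"); cv2.imwrite("pics/end.png",im)
a=im[130:300,50:450]; cv2.imwrite("pics/endc.png",cv2.resize(a,None,fx=2,fy=2,interpolation=cv2.INTER_CUBIC))
o=cv2.imread("pics/top0.png"); print("moved px in bystander area", [(n,int((cv2.absdiff(im,o)[y0:y1,x0:x1].max(2)>60).sum())) for n,x0,y0,x1,y1 in(("right",365,130,515,285),("tape",115,155,155,195))])
E
```

```text
t 38.52 p [0.3646 0.3701 0.1231] yaw -173.4 zaxis [-6.e-04 -6.e-04 -1.e+00] F [-0.07 -0.76  0.03] M [ 0.09  -0.182  0.059] w 49.98 g 0.0 q [ 0.11  0.26 -1.07  1.87  0.25  1.16  0.64]
moved px in bystander area [('right', 0), ('tape', 0)]
```

View pics/endc.png

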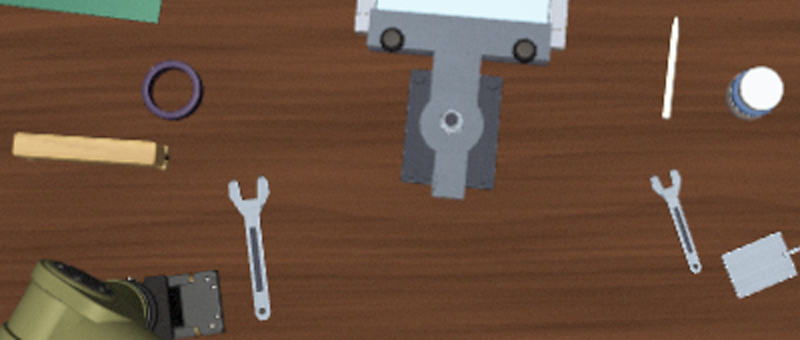

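The picture shows the larger spanner flat on the table at (255,250), well away from the press. The bystanders in view look unmoved, and the robot is touching nothing.

```bash
python3 -c "
from bench import ctrl
print(ctrl.close_job())"
```

```text
the job is handed in; nothing more can be done
None
```

I handed the job in at about 38 s but got no verdict back: the jam nut was tightened to roughly 0.9 N m (last wrist readings 0.82 to 0.99) with the flange holding the spanner. The spanner needed about 24 N and some rocking to come off the nut, so I can't confirm how far the lower nut finally turned. The spanner now lies flat on the table clear of the press, and the things I checked looked unmoved.

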